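# Clear the reader's deck, then hold its spring slide out at the posts

### The job

Put the three crumpled paper balls that lie on the bench reader's front deck into the round waste tub, leaving the tub standing and the other things on the bench where they are. Only then take the reader's spring-return sample slide by its upright grip and pull it straight out until the slide's front bar stands in line with the two index posts, and keep hold of it there: the slide springs back when released, so the program finishes while the gripper is still holding it at the posts.

Things in the scene. Friction and masses are not known exactly. Their poses are not given: they have to be found in the camera images.
- reader: Bench reader, fixed: white housing, grey flat deck before it. Origin on the bench under the closed slide's grip; x points into the housing (the slide pulls out along -x), z up. Deck top 18 mm above the bench, x -150 to 60, y -140 to 140; along it at y = -125 and 125 a rail 18 wide, 6 high. Housing 280 wide: nose x 60 to 170, 72 high; rear x 170 to 320, 100 high.
- slide: The reader's sample slide: aluminium front bar (16 thick in x, 170 wide in y, top 36 mm above the bench), black upright grip plate in its middle, flat tongue 120 wide, top 28, from bar into housing. Runs along the reader's x only, travel 110; a spring pulls it shut: 4 N closed, 0.6 N more per 10 mm. Origin on the bench under the middle of bar and grip; axes as the reader's.
- slide_grip (a point): Point in the slide's upright grip plate (16 mm thick in x, 44 wide in y, top 86 above the bench), 70 above the bench, on the middle of plate and bar in x and y. With the slide closed it is 60 in front of the housing's nose.
- posts: The mark: two upright steel index posts, 8 mm in diameter, tops 58 above the bench, on dark blocks (18 x 22, 8 high) fixed to the deck's rails, 250 apart; the bar passes between them. Origin midway between them, 24 above the bench; axes as the reader's: the slide is at the mark when slide_grip has x = 0 here. They stand 45 to 85 mm in front of the closed bar.
- wad1: Crumpled white paper ball, 12 g, lumpy, about 36 across (34 to 40), keeps its shape. Origin at its centre, 17 above what it lies on. One of three alike in a loose row across the deck in front of the slide's bar.
- wad2: Second paper ball, the same.
- wad3: Third paper ball, the same.
- tub: Open round grey plastic waste tub, loose, standing on the bench to the left or right of the reader's deck: 144 across at the rim, 116 at the foot, 100 high, wall 4, floor 6 thick, 0.6 kg. Origin at the centre of its underside, z up.
- rack: Bystander: green tube rack with capped tubes, 110 x 70, 92 high, on the other side of the deck from the tub. Origin at the centre of its underside.
- tipboxes: Bystander: stack of two tip boxes, 122 x 87, 112 high, right rear. Origin under its centre.
- pipette: Bystander: hand pipette lying on the bench on the left, 260 long, 43 high. Origin under its middle.
- jar: Bystander: small amber glass jar, 42 across, 50 high, between robot and deck. Origin under its centre.
- bottle: Bystander: glass bottle with blue cap, 66 across, 150 high, on the right. Origin under its centre.
- pen: Bystander: marker pen lying on the bench between robot and deck, 130 long, 12 thick. Origin under its middle.
There are look-alikes about, which are no part of the job. Leave any blue or red look-alike of the wad2 alone.

How it is judged:
By the outcome, as a careful person would: the job done as asked, in the order asked, and still so for the second after the job is handed in, while the arm keeps its last pose, push and grip.
It also fails if it takes over 72 s, if anything falls off the work surface, if the arm or the gripper's body presses on something with over 40 N, if the wrist force passes 120 N, or if a joint passes its speed limit or range.

### The arm

A 6-joint arm with a two-finger parallel gripper is mounted at the origin on the work surface. World frame = base frame: x ahead of the robot, y to its left, z up, the work surface at z = 0. Lengths are in mm, angles in rad, forces in N, time in s.
With the tool pointing down it reaches from about 275 to 750 mm from the base axis. Payload 10.2 kg.
Tool frame: the origin (TCP) lies where the fingers leave the gripper's body, on its centre line; the fingertips stand 73 mm ahead of it and the grasp point (between the pads) lies 54 mm ahead of it (ctrl.tip_extent is the z of the fingertips in the tool frame, in mm); z points along the fingers, y is the line along which they close (so a half turn about z gives the same grasp; the last joint's range is limited). The gripper opens to 85 mm and grips with 20 to 120 N. Pads are 22 mm wide; open, the fingers measure 114 mm over their backs; the gripper's body (76 mm by 85 mm) begins 54 mm behind the grasp point. The pads swing forward as they close: fully open they stand 13 mm farther back than shut.
Start: joints at [-1.487, 0.313, 1.498, -0, 1.331, -0.223], TCP at [158.542, -500.496, 303.894] pointing down, gripper open.
Joint ranges: [-2.94, 2.94], [-0.97, 2.17], [0.19, 2.56], [-1.23, 4.37], [0.02, 3.11], [-2.88, 2.88]. Speed limits (rad/s): [2.39, 2.39, 3.01, 3.14, 3.14, 3.14].

### API

Orientations are given as a unit quaternion [w, x, y, z].
In Python, from rig import readout, cams, order, ctrl gives the robot as it stands.
- The arm moves only by the shell command python3 -m handwheel 'ROWS' [OPENING] [FORCE]. ROWS is a JSON object whose key "motion" holds a list of rows, 1 to 8 of them, each of 6 numbers: dx, dy, dz in cm, then a rotation vector rx, ry, rz in rad; each row is the pose to reach, as a shift and turn from the pose commanded when the command began, along the tool's axes at that moment; what a row does not reach only later rows make up. A row lasts 1/10 s, in which the tool goes at most 50 mm and 0.15 rad, less where a joint would pass 70% of its speed; a pose out of reach is approached as far as the arm can. OPENING is the opening from 0.0 (shut) to 1.0 (fully open), set as the command begins (- or left out keeps the last). The fingers move at their own pace and stop on an object; FORCE is the grip in N (left out, the last holds). Time passes only in rows, so rows that do not move let the fingers close. It prints the time, the measured TCP pose, the force, the opening and the grip force at its end. Input that does not fit is refused with a message, and nothing moves.
- readout.sense(): the state, without advancing time (a new reading comes with each control period).
- cams.capture(name): name is "side" or "top" or "wrist"; returns (picture, depth): 400x640x3 uint8, red, green, blue; 400x640 float32, mm along the optical axis (not along the pixel's ray), 0 where there is no reading.
- cams.calibration(name): a dict with "fx", "fy", "cx", "cy" (pixels), "distortion" ([k1, k2, p1, p2, k3] as OpenCV has them; the pictures are not rectified), "position" and "attitude" of the camera in the world. Camera axes: x right, y down, z forward; pixel columns grow to the right and rows downward; lengths in mm; the calibration is good to about 2 mm. A picture is of the moment at which its call begins: read the wrist's pose just before it. calibration takes no time and is no camera call; for the wrist camera it gives the pose at the moment of the call.
- order.finish_job(): hands the job in; it is judged then, once.
Trained networks look in the newest picture that a camera, given by its name, has taken for a name from the list of things; names that differ only in an ending like _2 or _b are one class to them, and where a whole thing is asked for, a point or a joint stands for the part that bears it (a point fixed in the world has none). Each returns a list of dicts, best first, with "p" (0 to 1); they miss things now and then, are a little off and sometimes report something else, mostly with a low value. They report only what shows in the picture. A call takes as long as a camera call. They do not tell look-alikes from the thing itself.
- cams.trace(target, camera): "pixels" (400x640 bool, what is visible of it) and "bbox" ([left, top, right, bottom] in pixels, round what is visible of it).
- cams.spot_point(target, camera): "uv" ([column, row] in pixels: a listed point, or the origin of a listed thing).
The state is a dict: "time_s": time; "joints": joint angles; "dq": joint speeds; "tau": joint torques, N m; "eef_pos": TCP position; "ee_rot": TCP orientation; "force": force on the tool from outside, world axes, zero at the start; "wrist_torque": the same for the moment, N m; "grip_width": opening from 0.0 (shut) to 1.0 (fully open); "grip_force": force on a finger pad.
Only numpy, scipy, OpenCV 4.12 (cv2) and the standard library are available. Lean on these libraries where they do the work, as an engineer would, in place of code of your own. Each camera call takes 0.05 s, during which the arm holds its last target. There are 200 camera calls.

## Working session

There is one attempt and no reset: what is moved stays moved. The work goes in short steps, Python scripts to look and compute and a shell command to move; the robot and the scene stay as the last step left them, time stands still between calls to the robot, and variables do not carry over. Pictures are saved under pics/ and viewed, at most 10 in all, crops included, and the job is handed in when it is done.

```bash
mkdir -p pics; ls
cat > h.py <<'E'
import numpy as np, cv2
from scipy.spatial.transform import Rotation as R
from rig import readout,cams,order,ctrl
def cal(n):
    c=cams.calibration(n); K=np.array([[c['fx'],0,c['cx']],[0,c['fy'],c['cy']],[0,0,1.]])
    q=np.array(c['attitude'],float)
    Rm=R.from_quat(q[[1,2,3,0]]).as_matrix() if q.size==4 else q
    return K,np.array(c['distortion'],float),np.array(c['position'],float),Rm
def ray(n,uv):
    K,d,p,Rm=cal(n); u=cv2.undistortPoints(np.array(uv,float).reshape(-1,1,2),K,d).reshape(-1,2)
    return p,np.c_[u,np.ones(len(u))]@Rm.T
def onz(n,uv,z):
    p,r=ray(n,uv); return p+r*((z-p[2])/r[:,2])[:,None]
def dep(n,uv,D):
    p,r=ray(n,uv); uv=np.array(uv).reshape(-1,2).astype(int); return p+r*D[uv[:,1],uv[:,0]][:,None]
def tri(p1,r1,p2,r2):
    A=np.c_[r1,-r2]; s=np.linalg.lstsq(A,p2-p1,rcond=None)[0]; a=p1+r1*s[0];b=p2+r2*s[1]; return (a+b)/2,np.linalg.norm(a-b)
def save(f,im): cv2.imwrite('pics/'+f,im[:,:,::-1])
E
python3 - <<'E'
from h import *
s=readout.sense(); print({k:np.round(v,3) for k,v in s.items()})
for n in ['top','side']:
    im,D=cams.capture(n); save(n+'.png',im); print(n,cams.calibration(n))
    np.save(n+'D.npy',D)
    for t in ['wad1','tub','slide','posts','rack','slide_grip']:
        for o in cams.trace(t,n)[:6]: 
            v,u=np.nonzero(o['pixels']); P=dep(n,np.c_[u,v],D); P=P[D[v,u]>0]
            print(t,round(o['p'],2),np.round(o['bbox']),len(u),np.round(np.median(P,0)),np.round(np.percentile(P,[3,97],axis=0)).tolist() if len(P) else '')
    for t in ['slide_grip','posts','tub','wad1','reader']:
        print(t,[(round(o['p'],2),np.round(o['uv'],1).tolist()) for o in cams.spot_point(t,n)[:5]])
E
```

```text
pics
{'time_s': np.float64(0.0), 'joints': array([-1.487,  0.313,  1.498, -0.   ,  1.331, -0.223]), 'dq': array([ 0.   , -0.001,  0.001,  0.001, -0.001,  0.001]), 'tau': array([ 1.0000e-03, -4.1227e+01, -2.5975e+01, -0.0000e+00,  4.0000e-03,
       -0.0000e+00]), 'eef_pos': array([ 158.523, -500.321,  303.329]), 'ee_rot': array([-0.001,  0.988,  0.153,  0.   ]), 'force': array([-0.253,  0.492,  0.432]), 'wrist_torque': array([-0.025, -0.016, -0.005]), 'grip_force': np.float64(0.0), 'grip_width': np.float64(1.001)}
top {'fx': 421.17962501055285, 'fy': 421.17962501055285, 'cx': 326.69259896910853, 'cy': 197.67212148048077, 'distortion': array([0.0193255, 0.       , 0.       , 0.       , 0.       ]), 'position': array([ 233.56785971,  -30.55200163, 1355.69749693]), 'attitude': array([ 0.0768728 , -0.69043911,  0.71527948, -0.07589247])}
wad1 0.59 [377. 174. 389. 184.] 143 [ 581. -219.   31.] [[565.0, -239.0, 14.0], [602.0, -202.0, 38.0]]
wad1 0.51 [324. 237. 338. 249.] 129 [381. -42.  32.] [[363.0, -59.0, 17.0], [397.0, -24.0, 37.0]]
wad1 0.5 [315. 197. 328. 217.] 132 [490. -18.  51.] [
[... 1993 characters left out ...]
 220.] 803 [610.   9.  31.] [[591.0, -73.0, 22.0], [662.0, 72.0, 87.0]]
posts 0.63 [295. 179. 329. 239.] 71 [508. 108.  34.] [[500.0, -142.0, 26.0], [536.0, 117.0, 55.0]]
rack 0.63 [240. 266. 296. 330.] 2156 [450. 343.  52.] [[403.0, 305.0, 2.0], [521.0, 381.0, 90.0]]
rack 0.39 [262. 181. 300. 220.] 827 [611.   8.  31.] [[591.0, -85.0, 21.0], [662.0, 72.0, 87.0]]
slide_grip 0.71 [262. 182. 299. 219.] 702 [609.  10.  32.] [[591.0, -67.0, 25.0], [659.0, 72.0, 87.0]]
slide_grip [(0.65, [288.2, 191.9])]
posts []
tub [(0.97, [373.1, 164.0])]
wad1 [(0.75, [345.0, 251.0]), (0.64, [364.4, 221.9]), (0.57, [310.1, 220.2]), (0.53, [330.2, 191.5]), (0.44, [323.0, 209.0])]
reader [(0.68, [288.0, 206.6])]
```

Run:
```python
import cv2
a=cv2.imread('pics/top.png')[130:270,180:480]; cv2.imwrite('pics/topc.png',cv2.resize(a,None,fx=2.6,fy=2.6,interpolation=3))
a=cv2.imread('pics/side.png')[110:340,220:440]; cv2.imwrite('pics/sidec.png',cv2.resize(a,None,fx=2.6,fy=2.6,interpolation=3))
```

```text
(no output)
```

View pics/topc.png

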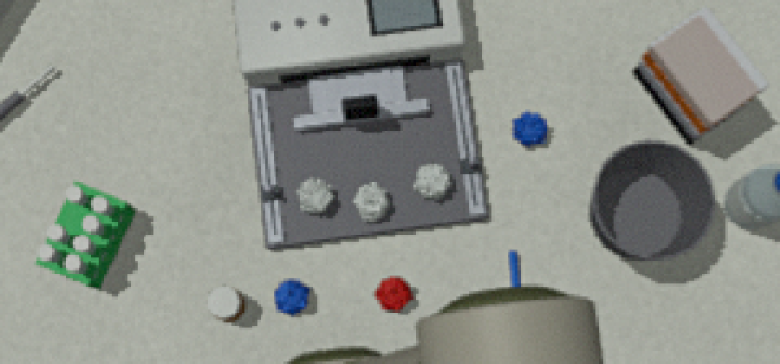

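View pics/sidec.png

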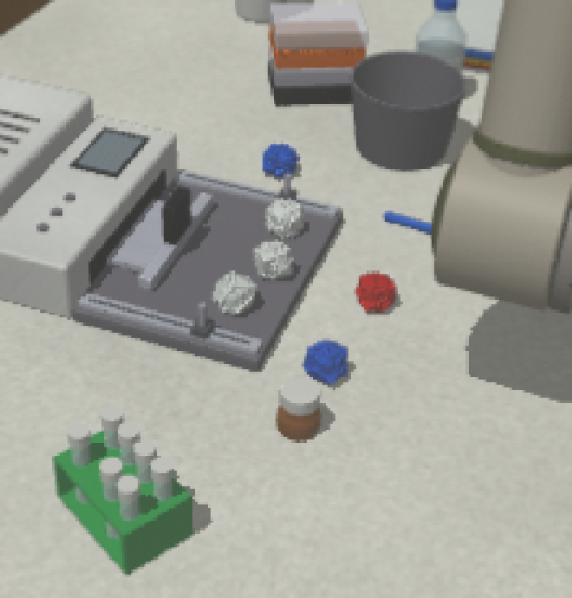

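Top picture (full-image pixels): three white balls on the deck at about (301,205), (323,207) and (347,200). Look-alikes are blue at (384,180) and (292,244) and red at (331,243), all lying on the bench off the deck. Only the three white ones on the deck fit the description, and the two enlarged crops confirm it. The tub is on the right at (431,207), and the grip is at (318,170).

Run:
```python
from h import *
print('tip',ctrl.tip_extent)
T=cv2.imread('pics/top.png')[:,:,::-1]; S=cv2.imread('pics/side.png')[:,:,::-1]
TD=np.load('topD.npy');SD=np.load('sideD.npy')
def seg(n,im,D,c,r=9,thr=135):
    v,u=np.mgrid[c[1]-r:c[1]+r+1,c[0]-r:c[0]+r+1]; m=(im[v,u].min(-1)>thr)&(np.ptp(im[v,u].astype(int),axis=-1)<40)
    P=dep(n,np.c_[u.ravel(),v.ravel()],D).reshape(*u.shape,3); 
    m&=(P[...,2]>24)
    P=P[m]; return np.array([u[m].mean(),v[m].mean()]),P
for ct,cs in [((301,205),(310,222)),((323,207),(324,210)),((347,200),(329,193))]:
    a,P=seg('top',T,TD,ct); b,Q=seg('side',S,SD,cs)
    x,e=tri(*[z.squeeze() for z in ray('top',a)],*[z.squeeze() for z in ray('side',b)])
    print('wad',np.round(a,1),np.round(b,1),len(P),len(Q),'tri',x.round(1),round(e,1),'P',np.percentile(P,[2,50,98],axis=0).round().tolist(),'ext mid',((P.min(0)+P.max(0))/2).round())
# tub rim: depth points z 90..106 near tub
for n,D in [('top',TD),('side',SD)]:
    v,u=np.mgrid[:400,:640]; P=dep(n,np.c_[u.ravel(),v.ravel()],D); P=P[D.ravel()>0]
    k=(P[:,2]>85)&(P[:,2]<108)&(np.hypot(P[:,0]-473,P[:,1]+348)<95); q=P[k]
    from scipy.optimize import least_squares
    f=least_squares(lambda p:np.hypot(q[:,0]-p[0],q[:,1]-p[1])-p[2],[473,-348,70],loss='soft_l1').x; print(n,'tub',f.round(1),len(q),q.max(0).round(),q.min(0).round())
    # grip top & bar
    k=(P[:,2]>78)&(P[:,2]<92)&(abs(P[:,0]-610)<40)&(abs(P[:,1]+5)<45); g=P[k]; print('griptop',len(g),np.median(g,0).round(1),g.min(0).round(),g.max(0).round())
    k=(P[:,2]>33)&(P[:,2]<40)&(abs(P[:,0]-610)<35)&(abs(P[:,1]+5)<110); g=P[k]; 
    if len(g)>5: c=np.polyfit(g[:,1],g[:,0],1); print('bar',len(g),c.round(3),np.percentile(g,[2,98],axis=0).round().tolist())
    k=(abs(P[:,2]-72)<6)&(P[:,0]>600)&(abs(P[:,1])<140)&(P[:,0]<800); g=P[k]
    # posts: 
    k=(P[:,2]>48)&(P[:,2]<66)&(abs(P[:,0]-520)<50)&(((P[:,1]>95)&(P[:,1]<140))|((P[:,1]<-110)&(P[:,1]>-160)));print('posts',P[k].round().tolist()[:20])
```

```text
tip 72.6
wad [300.  204.5] [309.5 221.4] 97 170 tri [502.8  51.6  40.3] 2.0 P [[484.0, 33.0, 36.0], [500.0, 51.0, 51.0], [520.0, 68.0, 59.0]] ext mid [377.  20. 695.]
wad [321.7 206.2] [323.7 208.7] 102 139 tri [494.4 -17.2  39.6] 2.5 P [[474.0, -34.0, 39.0], [493.0, -16.0, 51.0], [512.0, -2.0, 60.0]] ext mid [494. -17.  49.]
wad [345.3 198.4] [328.2 191.5] 101 148 tri [517.2 -93.2  42.5] 1.5 P [[500.0, -111.0, 41.0], [516.0, -92.0, 51.0], [534.0, -76.0, 56.0]] ext mid [517. -92.  47.]
top tub [ 471.8 -346.9   68.4] 330 [ 542. -278.  107.] [ 402. -419.   85.]
griptop 73 [605.7  -9.5  85.9] [597. -29.  78.] [616.  12.  92.]
bar 178 [-9.00000e-02  6.06763e+02] [[593.0, -90.0, 33.0], [636.0, 71.0, 40.0]]
posts [[540.0, -140.0, 56.0], [541.0, -143.0, 55.0], [536.0, -140.0, 61.0], [536.0, -143.0, 61.0], [533.0, -140.0, 59.0], [534.0, -143.0, 55.0], [520.0, -111.0, 52.0], [517.0, -111.0, 49.0], [513.0, 107.0, 61.0], [514.0, 105.0, 52.0], [509.0, 107.0, 61.0], [510.0, 104.0, 59.0], [507.0, 107.0, 57.0], [507.0, 104.0, 56.0]]
side tub [ 469.7 -348.1   69. ] 459 [ 541. -275.  106.] [ 399. -426.   85.]
griptop 69 [601.1  -6.5  86. ] [594. -29.  79.] [612.  14.  91.]
bar 162 [-9.80000e-02  6.02063e+02] [[590.0, -91.0, 33.0], [619.0, 74.0, 40.0]]
posts [[537.0, -147.0, 58.0], [539.0, -145.0, 56.0], [533.0, -139.0, 61.0], [530.0, -139.0, 62.0], [537.0, -139.0, 56.0], [534.0, -140.0, 57.0], [530.0, -139.0, 58.0], [537.0, -141.0, 51.0], [534.0, -141.0, 52.0], [530.0, -140.0, 54.0], [537.0, -140.0, 48.0], [534.0, -140.0, 49.0], [532.0, -143.0, 48.0], [510.0, -111.0, 50.0], [511.0, 104.0, 59.0], [508.0, 103.0, 60.0], [513.0, 106.0, 56.0], [510.0, 106.0, 58.0], [507.0, 105.0, 58.0], [511.0, 108.0, 55.0]]
```

```bash
cat >> h.py <<'E'
def go(x,y,z,yaw=1.668,pr=True):
    "shift and turn in tool axes from present pose to TCP x,y,z, pointing down, tool x at angle yaw"
    s=readout.sense(); q=np.array(s['ee_rot']); Rm=R.from_quat(q[[1,2,3,0]])
    t=R.from_euler('z',yaw)*R.from_euler('x',np.pi)
    print('t',round(s['time_s'],2),np.round(s['eef_pos'],1),'d',np.round(Rm.inv().apply(np.array([x,y,z])-s['eef_pos']),1),'rot',np.round((Rm.inv()*t).as_rotvec(),3))
E
python3 -c "
from h import *
go(516,-93,180)"; echo
```

```text
t 1.2 [ 158.6 -500.5  303.9] d [ 463.8 -280.5  123.9] rot [ 0.     0.    -1.361]
```

Careful with the scale: shifts go in cm. That gives: 8 mm is 0.8, 337 mm is 33.7.

```bash
python3 -m handwheel '{"motion":[[4.2,-2.5,0.8,0,0,-0.14],[8.4,-5.1,1.6,0,0,-0.28],[12.6,-7.6,2.4,0,0,-0.42],[16.8,-10.2,3.2,0,0,-0.56],[21.1,-12.7,4,0,0,-0.7],[25.3,-15.3,4.8,0,0,-0.84],[29.5,-17.8,6,0,0,-0.98],[33.7,-20.4,7,0,0,-1.12]]}' 0.85 20; python3 -c "
from h import *
go(516,-93,180)"
```

```text
time_s: 2.0
eef_pos: [418.5, -203.4, 233.9]
ee_rot: [0.0, 0.754, 0.657, 0.0]
force: [0.1, -1.9, 0.0]
grip_width: 0.851
grip_force: 0.0
t 2.0 [ 418.5 -203.4  233.9] d [122.8  81.3  53.9] rot [ 0.     0.    -0.236]
```

```bash
python3 -m handwheel '{"motion":[[3.6,2.4,1.6,0,0,-0.1],[7.2,4.8,3.2,0,0,-0.2],[10.5,7,4.6,0,0,-0.236],[12.3,8.1,5.4,0,0,-0.236],[12.3,8.1,5.4,0,0,-0.236]]}'
python3 - <<'E'
from h import *
go(516,-93,95)
im,D=cams.capture('wrist'); save('w1.png',im)
for o in cams.trace('wad1','wrist')[:5]:
    v,u=np.nonzero(o['pixels']); P=dep('wrist',np.c_[u,v],D); P=P[D[v,u]>0]
    print(round(o['p'],2),np.round(o['bbox']),len(u),np.percentile(P,[3,50,97],axis=0).round(1).tolist() if len(P) else '')
E
```

```text
time_s: 2.5
eef_pos: [515.9, -93.0, 178.9]
ee_rot: [-0.001, 0.673, 0.74, -0.0]
force: [-0.6, -0.3, -0.9]
grip_width: 0.848
grip_force: 0.0
t 2.5 [515.9 -93.  178.9] d [-0.1  0.2 83.9] rot [-0.002 -0.001 -0.002]
0.91 [285. 187. 360. 256.] 3646 [[498.0, -110.5, 32.0], [514.7, -90.9, 51.4], [532.5, -76.4, 54.6]]
0.9 [ 66.  73. 160. 149.] 4714 [[366.1, -61.6, 13.8], [386.2, -42.7, 32.9], [400.8, -24.6, 36.5]]
0.75 [366. 341. 422. 398.] 2167 [[562.1, -227.3, 11.7], [580.4, -210.8, 29.3], [598.1, -202.8, 36.5]]
```

View pics/w1.png

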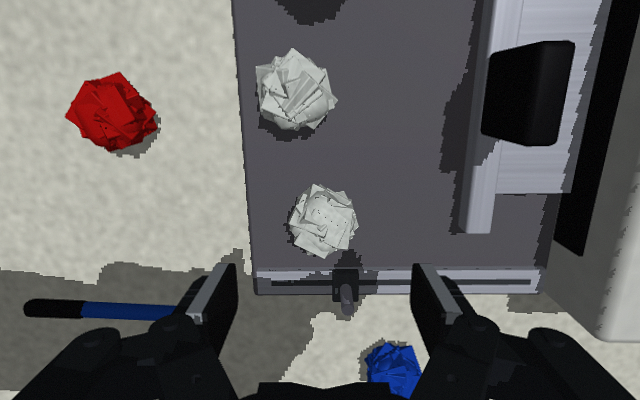

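The wrist picture shows the white ball at (322,220) between the fingers, the next white ball at (295,92), the red look-alike off the deck at (112,112), the post at (345,285) and the black grip at (530,90). The measured ball centre matches, so I'll descend.

```bash
python3 -m handwheel '{"motion":[[0,0,4,0,0,0],[0,0,7,0,0,0],[0,0,8.4,0,0,0],[0,0,8.4,0,0,0]]}' 0.85; python3 -m handwheel '{"motion":[[0,0,0,0,0,0],[0,0,0,0,0,0],[0,0,0,0,0,0],[0,0,0,0,0,0],[0,0,0,0,0,0],[0,0,0,0,0,0]]}' 0 20; python3 -c "
from h import *
go(474,-347,230)"
```

```text
time_s: 3.0
eef_pos: [514.2, -95.9, 95.1]
ee_rot: [-0.001, 0.674, 0.738, -0.001]
force: [1.0, 0.1, 0.6]
grip_width: 0.847
grip_force: 0.0
time_s: 3.6
eef_pos: [515.7, -95.6, 97.7]
ee_rot: [0.001, 0.674, 0.739, 0.0]
force: [-2.8, -1.3, 5.5]
grip_width: 0.474
grip_force: 19.5
t 3.6 [515.7 -95.6  97.7] d [-246.7  -64.4 -132. ] rot [ 0.002  0.002 -0.005]
```

In the tool's units: -95 mm is -9.5, -85 mm is -8.5.

```bash
python3 -m handwheel '{"motion":[[0,0,-4,0,0,0],[0,0,-8.5,0,0,0],[-3.5,-0.9,-12,0,0,0],[-8.4,-2.2,-12,0,0,0],[-13.3,-3.5,-12,0,0,0],[-18.2,-4.7,-11.5,0,0,0],[-23,-6,-9.5,0,0,0],[-24.7,-6.4,-6.7,0,0,0]]}'; python3 -c "
from h import *
go(472,-347,165)"
```

```text
time_s: 4.4
eef_pos: [473.6, -351.1, 165.0]
ee_rot: [0.003, 0.675, 0.738, -0.001]
force: [-0.6, 0.2, 0.3]
grip_width: 0.473
grip_force: 20.4
t 4.4 [ 473.6 -351.1  165. ] d [ 4.2 -1.3  0. ] rot [ 0.003  0.005 -0.008]
```

```bash
python3 -m handwheel '{"motion":[[0,0,0,0,0,0],[0,0,0,0,0,0],[0,0,0,0,0,0],[0,0,0,0,0,0],[0,0,-4,0,0,0],[4,0.6,-5,0,0,0]]}' 0.7 20
python3 - <<'E'
from h import *
go(493.5,-17,180)
im,D=cams.capture('top');save('t2.png',im);cv2.imwrite('pics/t2c.png',cv2.resize(im[130:270,280:480,::-1],None,fx=3,fy=3))
E
```

```text
time_s: 5.0
eef_pos: [477.3, -308.9, 217.3]
ee_rot: [0.004, 0.675, 0.738, -0.0]
force: [0.6, 0.7, 0.1]
grip_width: 0.702
grip_force: 0.0
t 5.0 [ 477.3 -308.9  217.3] d [289.5  42.1  35.6] rot [ 0.005  0.007 -0.008]
```

View pics/t2c.png

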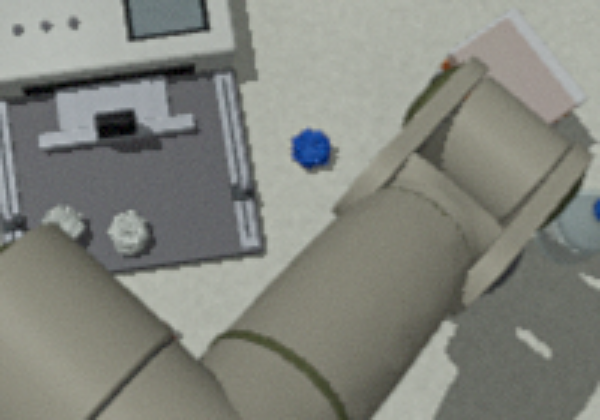

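Picture: the deck now holds two white balls (crop (67,225) and (130,232)). The tub is hidden by the arm, so I'll check it from the wrist camera later. Moving to the second ball.

```bash
python3 -m handwheel '{"motion":[[4.8,0.7,0.2,0,0,0],[9.6,1.4,0.5,0,0,0],[14.4,2.1,1,0,0,0],[19.2,2.8,1.8,0,0,0],[24,3.5,2.6,0,0,0],[28,4.1,3.6,0,0,0],[29,4.2,3.6,0.005,0.007,-0.008],[29,4.2,3.6,0.005,0.007,-0.008]]}' 0.85
python3 - <<'E'
from h import *
im,D=cams.capture('wrist'); save('w2.png',im)
for o in cams.trace('wad1','wrist')[:5]:
    v,u=np.nonzero(o['pixels']); P=dep('wrist',np.c_[u,v],D); P=P[D[v,u]>0]
    print(round(o['p'],2),np.round(o['bbox']),np.percentile(P,[3,50,97],axis=0).round(1).tolist(),im[o['pixels']].mean(0).round())
go(493.5,-17,98)
E
```

```text
time_s: 5.85
eef_pos: [491.7, -12.4, 177.7]
ee_rot: [-0.004, 0.67, 0.743, 0.001]
force: [-0.1, 0.0, 0.1]
grip_width: 0.851
grip_force: 0.0
0.93 [120. 200. 198. 271.] [[364.7, -58.2, 10.3], [385.8, -39.0, 31.6], [401.6, -23.4, 35.3]] [135.  16.  14.]
0.59 [110.   0. 196.  83.] [[368.6, 62.7, 11.0], [388.7, 80.3, 32.1], [402.7, 97.7, 35.5]] [ 17.  48. 129.]
0.57 [292. 196. 361. 266.] [[474.4, -34.1, 33.3], [492.6, -15.3, 51.2], [511.4, -1.2, 56.3]] [156. 161. 157.]
t 5.95 [492.  -14.5 177.8] d [-3.2  1.5 79.8] rot [-0.004 -0.006  0.003]
```

In the tool's units: 50 mm is 5, 35 mm is 3.5.

```bash
python3 -m handwheel '{"motion":[[0,0,3.5,0,0,0],[0,0,5,0,0,0],[0,0,5,0,0,0]]}'; python3 -c "
from h import *
go(493,-17,98)"
```

```text
time_s: 6.25
eef_pos: [490.8, -14.7, 125.9]
ee_rot: [-0.006, 0.672, 0.741, -0.0]
force: [-0.5, -0.7, 0.2]
grip_width: 0.852
grip_force: 0.0
t 6.25 [490.8 -14.7 125.9] d [-2.7  2.2 27.8] rot [-0.008 -0.008  0.001]
```

In the tool's units: 28 mm is 2.8, 15 mm is 1.5.

```bash
python3 -m handwheel '{"motion":[[-0.2,0.1,1.5,-0.008,-0.008,0],[-0.3,0.2,2.8,-0.008,-0.008,0],[-0.3,0.2,2.8,-0.008,-0.008,0]]}'; python3 -m handwheel '{"motion":[[0,0,0,0,0,0],[0,0,0,0,0,0],[0,0,0,0,0,0],[0,0,0,0,0,0],[0,0,0,0,0,0],[0,0,0,0,0,0]]}' 0 20; python3 -c "
from h import *
go(472,-347,165)"
```

```text
time_s: 6.55
eef_pos: [493.3, -16.7, 98.4]
ee_rot: [0.001, 0.671, 0.741, 0.0]
force: [-0.5, 0.0, -0.4]
grip_width: 0.853
grip_force: 0.0
time_s: 7.15
eef_pos: [493.9, -16.2, 100.0]
ee_rot: [0.002, 0.671, 0.742, 0.001]
force: [-2.0, -0.7, 6.6]
grip_width: 0.464
grip_force: 19.8
t 7.15 [493.9 -16.2 100. ] d [-327.   -54.6  -64.7] rot [0.004 0.002 0.003]
```

```bash
python3 -m handwheel '{"motion":[[0,0,-4.5,0,0,0],[-2,-0.3,-9,0,0,0],[-6,-1,-11.5,0,0,0],[-10.8,-1.8,-12,0,0,0],[-15.6,-2.6,-12,0,0,0],[-20.4,-3.4,-12,0,0,0],[-25.2,-4.2,-12,0,0,0],[-30,-5,-10.5,0,0,0]]}'; python3 -m handwheel '{"motion":[[-2.5,-0.4,2,0,0,0],[-2.7,-0.4,4,0,0,0],[-2.7,-0.4,4,0,0,0]]}'; python3 -c "
from h import *
go(472,-347,165)"
```

```text
time_s: 7.95
eef_pos: [473.5, -321.1, 206.3]
ee_rot: [0.003, 0.671, 0.742, 0.001]
force: [0.9, 0.3, 0.7]
grip_width: 0.464
grip_force: 20.4
time_s: 8.25
eef_pos: [471.3, -345.9, 162.1]
ee_rot: [-0.001, 0.671, 0.741, 0.001]
force: [0.2, 0.7, 0.2]
grip_width: 0.461
grip_force: 20.4
t 8.25 [ 471.3 -345.9  162.1] d [-1.2  0.6 -2.9] rot [ 0.    -0.003  0.002]
```

Release, rise straight up, and check inside the tub with the wrist camera.

```bash
python3 -m handwheel '{"motion":[[0,0,0,0,0,0],[0,0,0,0,0,0],[0,0,0,0,0,0],[0,0,-4,0,0,0],[0,0,-8,0,0,0],[4.5,0,-9,0,0,0],[4.5,0,-9,0,0,0]]}' 0.7 20
python3 - <<'E'
from h import *
im,D=cams.capture('wrist'); save('w3.png',im)
go(501,50.5,178)
E
```

```text
time_s: 8.95
eef_pos: [467.9, -297.8, 257.5]
ee_rot: [0.003, 0.67, 0.743, 0.001]
force: [0.2, 0.4, -0.7]
grip_width: 0.699
grip_force: 0.0
t 9.0 [ 467.9 -299.4  256.4] d [344.9  68.4  77.6] rot [0.005 0.003 0.005]
```

View pics/w3.png

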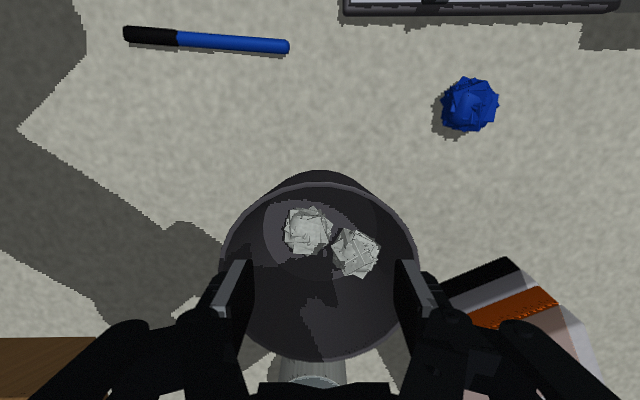

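The wrist picture shows two white balls in the upright tub at (308,230) and (355,252). The blue look-alike (468,103) and the pen (205,40) are undisturbed. Now the third ball.

In the tool's units: 18 mm is 1.8, 345 mm is 34.5.

```bash
python3 -m handwheel '{"motion":[[4.8,0.9,0.5,0,0,0],[9.6,1.8,1.5,0,0,0],[14.4,2.8,2.5,0,0,0],[19.2,3.8,3.5,0,0,0],[24,4.8,5,0,0,0],[28.8,5.8,6,0,0,0],[33,6.6,7.2,0,0,0],[34.5,6.8,7.8,0,0,0]]}' 0.85; python3 -m handwheel '{"motion":[[0,0,0,0,0,0],[0,0,0,0,0,0]]}'
python3 - <<'E'
from h import *
im,D=cams.capture('wrist')
for o in cams.trace('wad1','wrist')[:5]:
    v,u=np.nonzero(o['pixels']); P=dep('wrist',np.c_[u,v],D); P=P[D[v,u]>0]
    print(round(o['p'],2),np.round(o['bbox']),np.percentile(P,[3,50,97],axis=0).round(1).tolist(),im[o['pixels']].mean(0).round())
go(501,50.5,98)
E
```

```text
time_s: 9.8
eef_pos: [500.8, 52.0, 175.3]
ee_rot: [0.001, 0.67, 0.743, 0.001]
force: [-0.9, -0.2, 0.2]
grip_width: 0.854
grip_force: 0.0
time_s: 10.0
eef_pos: [501.3, 48.3, 176.5]
ee_rot: [0.002, 0.671, 0.742, 0.001]
force: [0.0, 0.2, 0.7]
grip_width: 0.848
grip_force: 0.0
0.91 [ 97. 102. 178. 176.] [[367.9, 64.6, 9.8], [388.3, 84.6, 32.1], [402.1, 101.5, 35.7]] [ 17.  46. 124.]
0.76 [287. 179. 363. 254.] [[484.7, 34.7, 30.2], [502.3, 55.9, 50.1], [521.6, 70.3, 55.9]] [145. 150. 146.]
0.69 [107. 279. 178. 337.] [[365.0, -47.9, 9.6], [383.3, -31.3, 30.7], [398.8, -20.9, 35.4]] [74.  8.  7.]
t 10.1 [501.3  47.7 176.7] d [ 2.9 -0.4 78.7] rot [0.004 0.001 0.001]
```

In the tool's units: 4 mm is 0.4, 1 mm is 0.1.

```bash
python3 -m handwheel '{"motion":[[0.2,0.1,4,0,0,0],[0.4,0.1,7,0,0,0],[0.4,0.1,7.8,0,0,0],[0.4,0.1,7.8,0,0,0]]}'; python3 -m handwheel '{"motion":[[0,0,0,0,0,0],[0,0,0,0,0,0],[0,0,0,0,0,0],[0,0,0,0,0,0],[0,0,0,0,0,0],[0,0,0,0,0,0]]}' 0 20; python3 -c "
from h import *
go(472,-347,165)"
```

```text
time_s: 10.5
eef_pos: [501.9, 52.1, 98.2]
ee_rot: [0.001, 0.671, 0.741, 0.0]
force: [0.4, 0.3, 0.6]
grip_width: 0.85
grip_force: 0.0
time_s: 11.1
eef_pos: [502.6, 52.7, 100.0]
ee_rot: [0.003, 0.671, 0.742, 0.001]
force: [-2.2, -2.2, 6.2]
grip_width: 0.477
grip_force: 19.3
t 11.1 [502.6  52.7 100. ] d [-394.7  -70.   -64.7] rot [0.006 0.002 0.003]
```

```bash
python3 -m handwheel '{"motion":[[0,0,-4.5,0,0,0],[-2,-0.4,-9,0,0,0],[-6,-1.1,-11.5,0,0,0],[-10.8,-1.9,-12,0,0,0],[-15.6,-2.8,-12,0,0,0],[-20.4,-3.6,-12,0,0,0],[-25.2,-4.5,-12,0,0,0],[-30,-5.3,-12,0,0,0]]}'; python3 -m handwheel '{"motion":[[-4.8,-0.8,0.5,0,0,0],[-8.5,-1.5,2,0,0,0],[-9.5,-1.7,5,0,0,0],[-9.5,-1.7,5.5,0,0,0],[-9.5,-1.7,5.5,0,0,0]]}'; python3 -c "
from h import *
go(472,-347,165)"
```

```text
time_s: 11.9
eef_pos: [478.2, -252.9, 219.6]
ee_rot: [0.002, 0.671, 0.742, 0.001]
force: [1.0, 1.1, -0.9]
grip_width: 0.473
grip_force: 20.4
time_s: 12.4
eef_pos: [471.4, -346.4, 163.7]
ee_rot: [0.001, 0.671, 0.742, 0.001]
force: [-0.1, 1.0, -0.0]
grip_width: 0.474
grip_force: 20.4
t 12.4 [ 471.4 -346.4  163.7] d [-0.7  0.6 -1.3] rot [ 0.002 -0.     0.003]
```

In the tool's units: -80 mm is -8, -90 mm is -9.

```bash
python3 -m handwheel '{"motion":[[0,0,0,0,0,0],[0,0,0,0,0,0],[0,0,0,0,0,0],[0,0,-4,0,0,0],[0,0,-8,0,0,0],[4.5,0,-9,0,0,0],[4.5,0,-9,0,0,0]]}' 0.7 20
python3 - <<'E'
from h import *
im,D=cams.capture('wrist'); save('w4.png',im); im,D=cams.capture('side'); save('s4.png',im)
w=cv2.imread('pics/w4.png')[150:400,170:470]; s=cv2.imread('pics/s4.png')[100:350,230:480]
cv2.imwrite('pics/c4.png',np.hstack([cv2.resize(w,(400,333)),cv2.resize(s,(333,333))]))
go(604,-8.5,200)
E
```

```text
time_s: 13.1
eef_pos: [467.0, -299.0, 256.3]
ee_rot: [0.003, 0.67, 0.742, 0.001]
force: [0.6, -0.9, -1.0]
grip_width: 0.697
grip_force: 0.0
t 13.2 [ 466.8 -301.6  254.3] d [277.8 165.9  54.3] rot [0.004 0.002 0.004]
```

View pics/c4.png

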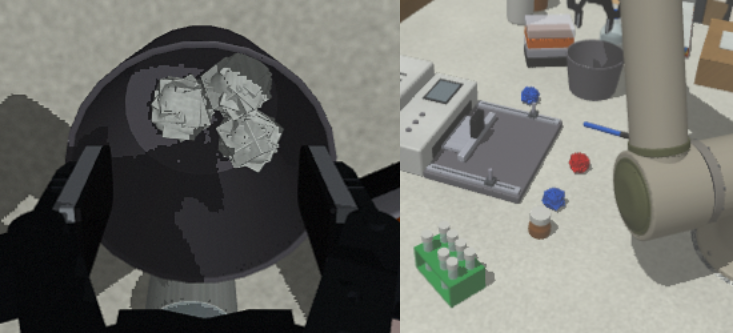

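The left crop shows all three white balls in the standing tub at crop (180,110), (240,90) and (250,140). The right crop shows a clear deck, with the look-alikes and bystanders in place. Next: view the grip and posts from above.

```bash
python3 -m handwheel '{"motion":[[4.6,1.8,-0.8,0,0,0],[9.2,3.6,-1.6,0,0,0],[13.8,5.4,-2.4,0,0,0],[18.4,7.2,-3.2,0,0,0],[23,9,-4,0,0,0],[27,10.5,-4.6,0,0,0],[28,10.8,-4.6,0,0,0],[28,10.8,-4.6,0,0,0]]}' 0.6
python3 - <<'E'
from h import *
go(604,-8.5,200)
im,D=cams.capture('wrist'); save('w5.png',im); np.save('w5D.npy',D)
v,u=np.mgrid[:400,:640]; P=dep('wrist',np.c_[u.ravel(),v.ravel()],D).reshape(400,640,3)
for t in ['slide_grip','posts']:
    for o in cams.trace(t,'wrist')[:4]: print(t,round(o['p'],2),np.round(o['bbox']),o['pixels'].sum())
    for o in cams.spot_point(t,'wrist')[:3]: print('pt',t,round(o['p'],2),np.round(o['uv'],1),onz('wrist',o['uv'],70 if t!='posts' else 24).round(1))
def rot(a): return np.c_[a[:,0]*.9953+a[:,1]*.0968,-a[:,0]*.0968+a[:,1]*.9953,a[:,2]]
Q=P[D>0]; Q=rot(Q)
g=Q[(abs(Q[:,0]-600)<35)&(abs(Q[:,1]+66)<40)&(abs(Q[:,2]-86)<3)]; print('grip reader-rot x,y',len(g),g.min(0).round(1),g.max(0).round(1),np.percentile(g,[3,97],axis=0).round(1).tolist())
g=Q[(abs(Q[:,0]-600)<12)&(abs(Q[:,1]+66)<90)&(abs(Q[:,2]-36)<3)]; print('bar',len(g),np.percentile(g,[2,98],axis=0).round(1).tolist())
for y0 in (60,-190):
    g=Q[(abs(Q[:,0]-520)<35)&(abs(Q[:,1]-y0)<20)&(abs(Q[:,2]-57)<5)]; print('post',len(g),np.median(g,0).round(1) if len(g) else '',np.percentile(g,[5,95],axis=0).round(1).tolist() if len(g) else '')
E
```

```text
time_s: 14.0
eef_pos: [546.4, -12.1, 299.0]
ee_rot: [0.001, 0.67, 0.742, 0.001]
force: [0.3, -1.0, -0.5]
grip_width: 0.6
grip_force: 0.0
t 14.0 [546.4 -12.1 299. ] d [-2.2 57.5 99.2] rot [0.002 0.001 0.005]
slide_grip 0.85 [371.  87. 449. 262.] 9402
pt slide_grip 0.84 [393.  188.2] [[607.  -11.3  70. ]]
posts 0.78 [284.  21. 306. 312.] 983
grip reader-rot x,y 988 [593.4 -89.9  83.1] [609.9 -46.6  88.7] [[594.0, -88.3, 83.8], [608.8, -47.9, 87.8]]
bar 2099 [[593.5, -149.2, 34.1], [609.0, 14.0, 38.1]]
post 96 [517.8  55.2  58.6] [[514.6, 52.2, 55.1], [520.9, 58.5, 60.0]]
post 67 [ 519.5 -191.9   58. ] [[515.7, -195.8, 52.8], [522.5, -190.0, 59.4]]
```

View pics/w5.png

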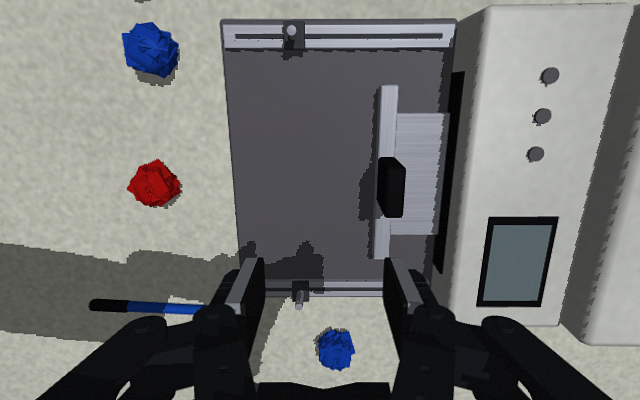

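The wrist picture shows the deck empty, the grip plate at (391,187), the bar between (388,86) and (382,258), and the posts at (291,31) and (299,300). In reader axes the grip lies about 83 mm behind the post line. Now approach the grip.

In the tool's units: 58 mm is 5.8, 110 mm is 11.

```bash
python3 -m handwheel '{"motion":[[0,2,3.5,0,0,0],[0,4,7,0,0,0],[0,5.5,10,0,0,0],[0,5.8,11,0,0,0],[0,5.8,11,0,0,0]]}' 0.6; python3 -c "
from h import *
go(605.3,-9.5,124)"
```

```text
time_s: 14.75
eef_pos: [603.6, -7.8, 188.7]
ee_rot: [0.0, 0.671, 0.741, 0.0]
force: [0.0, -0.7, 0.4]
grip_width: 0.597
grip_force: 0.0
t 14.75 [603.6  -7.8 188.7] d [-1.9  1.4 64.7] rot [0.001 0.    0.002]
```

In the tool's units: 64 mm is 6.4, 50 mm is 5.

```bash
python3 -m handwheel '{"motion":[[-0.1,0.1,2.5,0,0,0],[-0.2,0.1,5,0,0,0],[-0.2,0.1,6.4,0,0,0],[-0.2,0.1,6.4,0,0,0]]}'; python3 -m handwheel '{"motion":[[0,0,0,0,0,0],[0,0,0,0,0,0],[0,0,0,0,0,0],[0,0,0,0,0,0],[0,0,0,0,0,0],[0,0,0,0,0,0],[0,0,0,0,0,0],[0,0,0,0,0,0]]}' 0 60; python3 -c "
from h import *
go(605.3,-9.5,124)"
```

```text
time_s: 15.15
eef_pos: [604.9, -9.3, 125.5]
ee_rot: [0.001, 0.671, 0.741, 0.0]
force: [0.1, -0.7, -0.0]
grip_width: 0.601
grip_force: 0.0
time_s: 15.95
eef_pos: [605.2, -9.2, 127.5]
ee_rot: [0.001, 0.671, 0.742, 0.0]
force: [-7.0, -0.0, 8.5]
grip_width: 0.176
grip_force: 59.4
t 15.95 [605.2  -9.2 127.5] d [-0.3  0.1  3.5] rot [0.002 0.002 0.003]
```

In the tool's units: -80 mm is -8, -76 mm is -7.6.

```bash
python3 -m handwheel '{"motion":[[0,-1,0,0,0,0],[0,-2.5,0,0,0,0],[0,-4,0,0,0,0],[0,-5.5,0,0,0,0],[0,-6.8,0,0,0,0],[0,-7.6,0,0,0,0],[0,-8,0,0,0,0],[0,-8,0,0,0,0]]}' - 60
cat > m.py <<'E'
from h import *
s=readout.sense(); print(round(s['time_s'],2),np.round(s['eef_pos'],1),np.round(s['force'],1),round(s['grip_width'],3))
def rot(a): return np.c_[a[:,0]*.9953+a[:,1]*.0968,-a[:,0]*.0968+a[:,1]*.9953,a[:,2]]
for n in ['top','side','wrist']:
    im,D=cams.capture(n); save('m_%s.png'%n,im)
    v,u=np.mgrid[:400,:640]; Q=rot(dep(n,np.c_[u.ravel(),v.ravel()],D)); Q=Q[D.ravel()>0]
    for y0,y1 in ((-148,-95),(-40,14)):
        g=Q[(abs(Q[:,0]-518)<16)&(Q[:,1]>y0)&(Q[:,1]<y1)&(abs(Q[:,2]-36)<3.5)]
        if len(g)>8: print(n,'bar',len(g),np.percentile(g[:,0],[2,50,98]).round(1),g[:,1].mean().round())
    for y0 in (56,-192):
        g=Q[(abs(Q[:,0]-518)<30)&(abs(Q[:,1]-y0)<12)&(abs(Q[:,2]-53)<9)]
        if len(g)>3: print(n,'post',len(g),np.percentile(g[:,0],[5,50,95]).round(1),np.median(g[:,1]).round())
E
python3 m.py
```

```text
time_s: 16.75
eef_pos: [527.4, -17.3, 127.5]
ee_rot: [0.004, 0.671, 0.742, 0.002]
force: [9.2, 1.0, 2.4]
grip_width: 0.179
grip_force: 59.5
16.75 [527.4 -17.3 127.5] [9.2 1.  2.4] 0.179
top bar 31 [517.1 523.6 533.4] -136.0
top post 6 [514.4 517.9 521.3] 56.0
top post 8 [516.2 519.  523.7] -193.0
side bar 15 [514.3 516.9 520.5] -127.0
side bar 76 [514.4 521.6 530.2] -12.0
side post 17 [513.7 516.3 519.7] 58.0
wrist bar 625 [518.2 525.4 533.1] -140.0
wrist bar 4340 [517.1 524.6 532.3] -12.0
```

```bash
python3 -m handwheel '{"motion":[[0,-0.2,0,0,0,0],[0,-0.4,0,0,0,0],[0,-0.4,0,0,0,0],[0,-0.4,0,0,0,0]]}' - 60; python3 m.py
python3 - <<'E'
from h import *
# sub-pixel: mean picture of top/side for crops
w=cv2.imread('pics/m_top.png')[160:215,275:375]; s=cv2.imread('pics/m_side.png')[165:250,275:345]
cv2.imwrite('pics/c6.png',np.vstack([cv2.resize(w,(500,275),interpolation=2),cv2.resize(cv2.imread('pics/m_wrist.png'),(500,312))]))
E
```

```text
time_s: 17.3
eef_pos: [523.9, -17.6, 127.5]
ee_rot: [0.004, 0.671, 0.742, 0.003]
force: [8.8, 1.1, 2.8]
grip_width: 0.176
grip_force: 59.7
17.3 [523.9 -17.6 127.5] [8.8 1.1 2.8] 0.176
top bar 28 [514.  521.5 529.7] -136.0
top post 5 [515.5 517.3 520.5] 55.0
top post 8 [516.3 518.7 523.4] -193.0
side bar 12 [511.1 512.5 518.2] -127.0
side bar 74 [510.4 517.9 526.4] -12.0
side post 18 [513.6 516.4 519.9] 59.0
wrist bar 623 [514.3 521.5 529.3] -140.0
wrist bar 4339 [513.2 520.7 528.4] -11.0
```

View pics/c6.png

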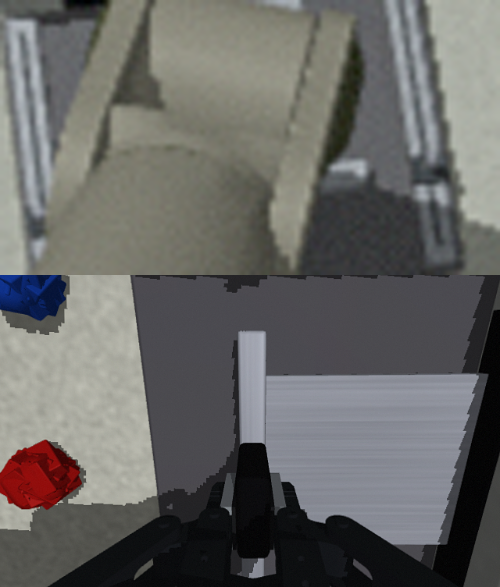

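Top crop: the bar end at (345,172) is roughly level with the right post at (430,170). The wrist crop shows the plate firmly held. I'll refine the remaining distance by comparing the cameras against their own closed-slide images.

```bash
cat > m2.py <<'E'
from h import *
th=0.1
def rot(a,c=np.cos(th),s=np.sin(th)): return np.c_[a[:,0]*c+a[:,1]*s,-a[:,0]*s+a[:,1]*c,a[:,2]]
v,u=np.mgrid[:400,:640]; uv=np.c_[u.ravel(),v.ravel()]
def cloud(n,D,cal_=None):
    Q=rot(dep(n,uv,D)); return Q[D.ravel()>0]
def rep(n,Q,xb):
    for y0,y1 in ((-150,-97),(-42,14)):
        g=Q[(abs(Q[:,0]-xb)<16)&(Q[:,1]>y0)&(Q[:,1]<y1)&(Q[:,2]>33.5)&(Q[:,2]<39)]
        if len(g)>8: print(n,'bar',len(g),np.percentile(g[:,0],[3,50,97]).round(1),g.mean(0).round(1))
    for y0 in (56,-194):
        for lo,hi in ((42,64),):
            g=Q[(abs(Q[:,0]-518)<14)&(abs(Q[:,1]-y0)<9)&(Q[:,2]>lo)&(Q[:,2]<hi)]
            if len(g)>3: print(n,'post',len(g),np.percentile(g[:,0],[5,50,95]).round(1),g.mean(0).round(1))
s=readout.sense(); print('tool',rot(np.array([s['eef_pos']])).round(1), 'at grip',rot(np.array([[605.2,-9.2,127.5]])).round(1))
for n in ['top','side']:
    print('closed'); rep(n,cloud(n,np.load(n+'D.npy')),601.5)
    print('now'); rep(n,np.vstack([cloud(n,cams.capture(n)[1]) for _ in range(5)]),518.5)
# overlays: post line at 518.6 ; bar at tool x
def proj(n,P):
    K,d,p,Rm=cal(n); P=np.array(P)@rot(np.eye(3)) .T if 0 else np.array(P,float)
    c,s_=np.cos(th),np.sin(th); W=np.c_[P[:,0]*c-P[:,1]*s_,P[:,0]*s_+P[:,1]*c,P[:,2]]
    C=(W-p)@Rm; return cv2.projectPoints(C,np.zeros(3),np.zeros(3),K,d)[0].reshape(-1,2)
out=[]
for n,(x0,y0,w,h) in {'side':(285,170,60,80),'top':(335,170,50,50)}.items():
    im=cams.capture(n)[0][:,:,::-1]; k=7 if n=='side' else 7
    big=cv2.resize(im[y0:y0+h,x0:x0+w],None,fx=k,fy=k,interpolation=cv2.INTER_CUBIC)
    f=lambda P:np.round(((proj(n,P)-[x0,y0]+.5)*k)).astype(int)
    for y in (57,-193):
        q=f([[518.5,y,32],[518.5,y,58]]); cv2.line(big,tuple(map(int,q[0])),tuple(map(int,q[1])),(0,0,255),1)
    for x in (510.5,526.5):
        q=f([[x,-153,36],[x,17,36]]); cv2.line(big,tuple(map(int,q[0])),tuple(map(int,q[1])),(0,200,0),1)
    out.append(cv2.copyMakeBorder(big,0,560-big.shape[0],0,0,0))
cv2.imwrite('pics/c7.png',np.hstack(out))
E
python3 m2.py
```

```text
tool [[519.5 -69.8 127.5]] at grip [[601.3 -69.6 127.5]]
closed
top bar 60 [594.4 602.1 610.1] [ 601.7 -121.7   36.4]
top bar 57 [594.  602.1 610.2] [601.9 -12.8  36.2]
top post 6 [515.1 517.5 521.9] [518.   54.4  57.8]
top post 6 [516.7 519.3 523.7] [ 519.9 -194.3   57.9]
now
top bar 146 [514.1 521.2 528.9] [ 521.5 -138.4   36.2]
top post 30 [514.9 517.8 522.4] [518.2  54.5  55.6]
top post 40 [515.7 518.3 523.5] [ 518.9 -194.4   55.1]
closed
side bar 41 [592.9 599.1 607.1] [ 599.2 -126.2   36.9]
side bar 65 [592.3 599.7 608. ] [599.7 -12.1  36.7]
side post 18 [513.3 516.7 520.6] [517.   56.3  53.1]
side post 17 [513.6 516.9 520.8] [ 517.  -193.6   52.4]
now
side bar 51 [511.  512.7 518.2] [ 513.6 -129.    36.2]
side bar 362 [510.5 518.4 526.1] [518.3 -13.2  36.5]
side post 97 [513.7 516.7 520.7] [516.9  56.3  52.4]
```

View pics/c7.png

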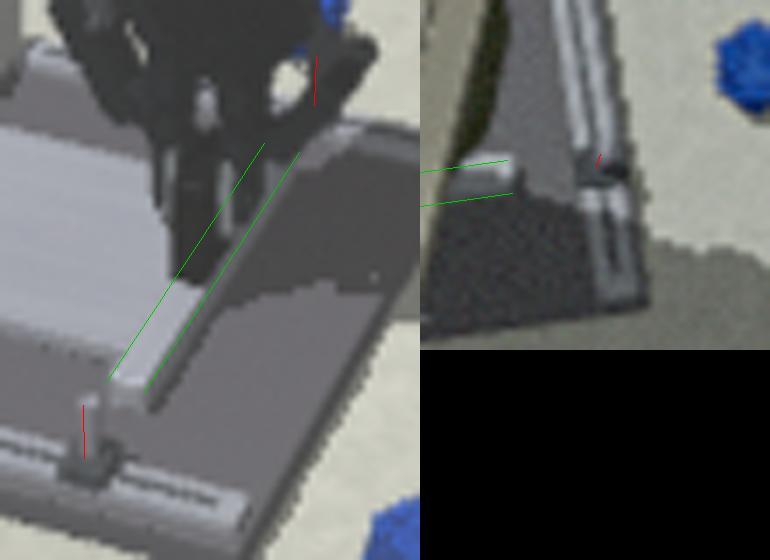

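The overlay shows the bar and posts close to in line: in the side crop, the bar end is at (130,380) and the post at (88,430). Combining the cameras leaves about 1.5 mm, so I'll pull that and settle.

Careful with the scale: shifts go in cm. That gives: -1.5 mm is -0.15.

```bash
python3 -m handwheel '{"motion":[[0,-0.15,0,0,0,0],[0,-0.15,0,0,0,0],[0,-0.15,0,0,0,0],[0,-0.15,0,0,0,0],[0,-0.15,0,0,0,0],[0,-0.15,0,0,0,0]]}' - 60; python3 m2.py | grep -A5 -E 'tool|now'
```

```text
time_s: 18.65
eef_pos: [522.4, -17.8, 127.5]
ee_rot: [0.004, 0.671, 0.742, 0.003]
force: [8.8, 0.8, 2.4]
grip_width: 0.176
grip_force: 59.7
tool [[518.1 -69.9 127.5]] at grip [[601.3 -69.6 127.5]]
closed
top bar 60 [594.4 602.1 610.1] [ 601.7 -121.7   36.4]
top bar 57 [594.  602.1 610.2] [601.9 -12.8  36.2]
top post 6 [515.1 517.5 521.9] [518.   54.4  57.8]
top post 6 [516.7 519.3 523.7] [ 519.9 -194.3   57.9]
now
top bar 122 [512.1 519.4 527.5] [ 519.8 -138.5   36.2]
top post 33 [514.7 517.6 521.8] [517.9  54.5  55.5]
top post 37 [515.9 519.2 523. ] [ 519.1 -194.2   56.3]
closed
side bar 41 [592.9 599.1 607.1] [ 599.2 -126.2   36.9]
--
now
side bar 61 [509.2 512.  518.8] [ 512.5 -127.9   35.9]
side bar 355 [509.4 516.  525.3] [516.7 -13.2  36.6]
side post 99 [513.3 516.4 520.3] [516.8  56.7  52.4]
side post 12 [518.8 520.6 521.3] [ 520.3 -193.    54.6]
```

```bash
python3 -c "
from rig import order
print(order.finish_job())"
```

```text
the job is handed in; nothing more can be done
None
```

All three white paper balls are in the standing tub, and I handed the job in with the gripper still holding the slide at the index posts; the cameras place the bar within about 1 mm of the post line.

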